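# Open the push-to-open vial cupboard

## Robot

A 6-joint arm with a two-finger parallel gripper is mounted at the origin on a cart in front of the work surface, level with it; the furniture and walls round the work are solid. World frame = base frame: x ahead of the robot, y to its left, z up, the work surface at z = 0. Lengths are in m, angles in rad, forces in N, time in s.
With the tool pointing down it reaches from about 0.425 to 0.95 m from the base axis. Payload 3.5 kg.
Tool frame: the origin (TCP) lies midway between the tips of the shut fingers; the grasp point (between the pads) lies 19 mm behind it; z points along the fingers, y is the line along which they close (so a half turn about z gives the same grasp; the last joint's range is limited). The gripper opens to 85 mm and grips with 20 to 120 N. Pads are 22 mm wide; open, the fingers measure 114 mm over their backs; the gripper's body (76 mm by 85 mm) begins 54 mm behind the grasp point. The pads swing forward as they close: fully open they stand 13 mm farther back than shut.
Start: joints at [-1.474, 0.286, 1.577, -0, 1.279, -0.15], TCP at [0.165, -0.655, 0.231] pointing down, gripper open.
Joint ranges: [-2.77, 2.77], [-0.9, 2.22], [0.21, 2.48], [-1.53, 4.67], [0.24, 2.81], [-2.84, 2.84]. Speed limits (rad/s): [2.79, 2.79, 3.14, 3.14, 3.14, 3.14].

## Interface

Orientations are given as a unit quaternion [x, y, z, w].
In Python, from plant import get_state, read_camera, ctrl gives the robot as it stands.
- The arm moves only by the shell command python3 -m crank 'ROWS' [FORCE]. ROWS is JSON, a list of rows, each a list of 3 entries, a list of its own where there are three numbers: the shift along the tool's x, y, z in mm, then the turn about the tool's z in degrees, then the closure in counts, from 0 (fully open) to 255 (shut). In form: [[[tx, ty, tz], yaw, claw], ...]. A call has 1 to 10 rows; each row is the pose to reach, as a shift and turn from the pose commanded when the call began, along the tool's axes at that moment; what a row does not reach only later rows make up. A row lasts 1/10 s, in which the tool goes at most 50 mm and 8.59 degrees, less where a joint would pass 70% of its speed; a pose out of reach is approached as far as the arm can. A call with a gripper value outside its range is refused whole. The fingers move at their own pace and stop on an object; FORCE is the grip in N (left out, the last holds). Time passes only in rows, so rows that repeat a pose let the fingers close. It gives the time, the measured TCP pose, the force, the opening and the grip force at its end, in the units of the state.
- get_state(): the state, without advancing time (a new reading comes with each control period).
- read_camera(name): name is "side" or "top" or "wrist"; returns a dict with "frame" (384x512x3 uint8, blue, green, red), "range_z" (384x512 float32, m along the optical axis (not along the pixel's ray), 0 where there is no reading), "vfov" (degrees; the focal length in pixels is half the picture's height over the tangent of half this angle, whatever the lens; pixels are square), "cx", "cy" (the principal point, pixels), "k1" (the pictures are not rectified: a ray, as slopes to the right and down, at radius r is drawn at 1 + k1 r^2 times it, then the intrinsics apply), "origin" and "orientation" of the camera in the world. Camera axes: x right, y down, z forward; pixel columns grow to the right and rows downward; lengths in m; the calibration is good to about 2 mm. A picture is of the moment at which its call begins.
- ctrl.sign_off(): hands the job in; it is judged then, once.
The state is a dict: "time": time; "qpos": joint angles; "dq": joint speeds; "joint_efforts": joint torques, N m; "eef_pos": TCP position; "tcp_rot": TCP orientation; "contact_force": force on the tool from outside, world axes, zero at the start; "wrist_torque": the same for the moment, N m; "opening": opening from 0.0 (shut) to 1.0 (fully open); "finger_force": force on a finger pad.
Only numpy, scipy, OpenCV 4.12 (cv2) and the standard library are available. Lean on these libraries where they do the work, as an engineer would, in place of code of your own. Each camera call takes 0.05 s, during which the arm holds its last target. There are 200 camera calls.

## Task

Two small push-to-open cupboards stand on the table; neither door has a handle. With the fingertips, press the blue door near its free edge until its catch lets go and take the finger away so that the door springs ajar, then put the fingers behind the blue door and push it wide open, square to the cupboard front or a little further, so that the vials can be reached. Do not grip the door or anything else, and leave the yellow cupboard shut and the things on the table where they are.

Things in the scene. Friction and masses are not known exactly. Their poses are not given: they have to be found in the camera images.
- blue_cupboard: Fixed plywood cupboard with a blue door and vials inside, 130 mm deep (x), 180 mm wide (y), 150 mm high; origin at the centre of its underside on the table, x to its back, y to its left as seen from the robot, z up; the door side faces -x. The robot's fingers need not go inside it.
- blue_door (a joint): Hinge of the blue door, rad: 0 shut and caught, negative pressed in (stop at -0.035), positive open (stop at 1.75). Upright hinge at the door's left edge; the free right edge swings toward the robot. Flat slab 180 mm wide, 140 high (8 to 148 mm above the table), 14 thick, 7 mm off the cupboard's front, covering it. Once ajar it turns with slight friction (0.04 N m) and stays where left.
- blue_press (a point): Where to press: on the blue door's outer face, 155 mm from the hinge axis (25 mm from the free edge), 38 mm below the door's top. Moves with the door; its x axis points square into the door, y to the hinge, z up. About 3 N moves it in; about 3 mm trips the catch, the stop is at 5 mm; as the finger backs away a damped spring pushes the door out to 0.5 rad within a second.
- blue_inner (a point): Where to push from behind: on the blue door's inner face, 135 mm from the hinge axis, 38 mm below the door's top; axes as blue_press, its +x side is the gap behind the door (about 70 mm to the cupboard front at 0.5 rad). The spring plunger comes out 26 mm, 50 mm from the hinge; a steel catch tongue sticks out 30 mm behind the door near its free edge, 48 to 65 mm above the table.
- blue_hinge (a point): Point on the hinge axis of the blue door (upright), at the door's inner face and the height of its top edge, 148 mm above the table. Moves with nothing but the cupboard; axes as the door.
- yellow_cupboard: The same cupboard with a yellow door (sizes, axes and origin as blue_cupboard): to be left alone.
- yellow_door (a joint): Hinge of the yellow door, as blue_door: 0 shut; must stay shut.
- iodine_bottle: Loose brown bottle with black cap, 42 mm across, 78 mm high, origin at the centre of its underside; bystander.
- glass_beaker: Loose clear beaker, 75 mm across, 83 mm high, origin at the centre of its underside; bystander.
- tally_counter: Loose grey hand tally counter lying on the table, 43 x 64 x 22 mm, origin at the centre of its underside; bystander.

How it is judged:
On the way, in this order (a step that is already met when the one before it is completed fails the run):
1. the blue door is pressed in until its catch lets go (value of joint blue_door below -0.012 rad).
2. the blue door has sprung ajar (more than 0.35 rad) with nothing touching it (value of joint blue_door above 0.35 rad and contact force between each of the arm, the fingers and blue_door_c0 below 0.2 N and contact force between each of the arm, the fingers and blue_door_c1 below 0.2 N), for 0.2 s.
At the end, for the whole second after the job is handed in: The blue door stands at rest, open by more than 1.3 rad (75 degrees); the yellow door is shut (less than 0.05 rad) (value of joint blue_door above 1.3 rad and velocity of joint blue_door between -0.05 and 0.05 rad/s and value of joint yellow_door below 0.05 rad); the robot touches nothing.
It fails at once if the yellow door comes open (value of joint yellow_door above 0.08 rad).
It fails at once if the blue door is gripped: fingers press on its outer and inner face at once (contact force between the fingers and blue_door_c0 above 2 N and contact force between the fingers and blue_door_c1 above 2 N).
It fails at once if a loose thing on the table is moved by more than 20 mm, lifted or tipped (distance of any of iodine_bottle, glass_beaker, tally_counter from where it was at the start of the episode above 0.02 m or angle between any of iodine_bottle, glass_beaker's own z axis and vertical above 0.4 rad).
It also fails if it takes over 48 s, if anything falls off the work surface, if the arm or the gripper's body presses on something with over 40 N, if the wrist force passes 120 N, or if a joint passes its speed limit or range.

## Working session

There is one attempt and no reset: what is moved stays moved. The work goes in short steps, Python scripts to look and compute and a shell command to move; the robot and the scene stay as the last step left them, time stands still between calls to the robot, and variables do not carry over. Pictures are saved under pics/ and viewed, at most 10 in all, crops included, and the job is handed in when it is done.

```bash
mkdir -p pics
cat > h.py <<'E'
import numpy as np,cv2
from scipy.spatial.transform import Rotation as R
from plant import get_state, read_camera, ctrl
def cloud(c):
    h,w=c["range_z"].shape; f=h/2/np.tan(np.radians(c["vfov"])/2)
    K=np.array([[f,0,c["cx"]],[0,f,c["cy"]],[0,0,1]])
    v,u=np.mgrid[:h,:w]; p=np.stack([u,v],-1).reshape(-1,1,2).astype(float)
    n=cv2.undistortPoints(p,K,np.array([c["k1"],0,0,0,0.])).reshape(h,w,2)
    d=np.concatenate([n,np.ones((h,w,1))],-1)*c["range_z"][...,None]
    return d@R.from_quat(c["orientation"]).as_matrix().T+c["origin"]
E
python3 - <<'E'
from h import *
for n in ("side","top"):
    c=read_camera(n); cv2.imwrite(f"pics/{n}0.png",c["frame"]); P=cloud(c)
    np.savez(f"{n}0.npz",P=P,f=c["frame"],r=c["range_z"])
    print(n,c["origin"],c["orientation"],c["vfov"],c["k1"])
s=get_state(); print(s)
E
```

```text
side [-0.62377985 -0.01251134  0.71832409] [ 0.61310948 -0.59685045  0.36370617 -0.36821749] 43.533406246085036 -0.08757208535088648
top [-0.5162147   0.02276354  1.45590962] [ 0.66798551 -0.66634865  0.2366582  -0.23187869] 43.00276949501219 -0.13218148379316877
{'time': 0.1, 'qpos': array([-1.47400691e+00,  2.87135599e-01,  1.57801780e+00, -3.74692805e-06,
        1.27859612e+00, -1.49953876e-01]), 'dq': array([-1.45949363e-03, -1.97932584e-03, -1.96672000e-03,  1.77321331e-04,
        2.12305685e-05,  9.73495952e-04]), 'joint_efforts': array([ 2.57796701e-04, -4.07298195e+01, -2.93697971e+01, -1.68547726e-04,
        3.41459265e-03, -1.67635751e-06]), 'eef_pos': array([ 0.16486746, -0.65395048,  0.2300534 ]), 'tcp_rot': array([ 9.92398722e-01,  1.23059388e-01,  2.68710220e-05, -1.07810275e-03]), 'contact_force': array([-0.5636073 ,  0.70087274, -0.25925844]), 'wrist_torque': array([-0.04747278, -0.00065557,  0.03938943]), 'finger_force': 0.0, 'opening': 1.0030389165236546}
```

View pics/side0.png

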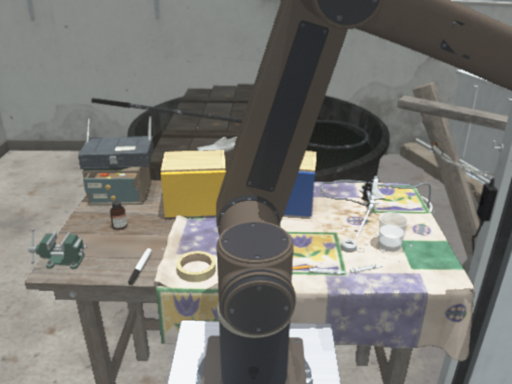

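View pics/top0.png

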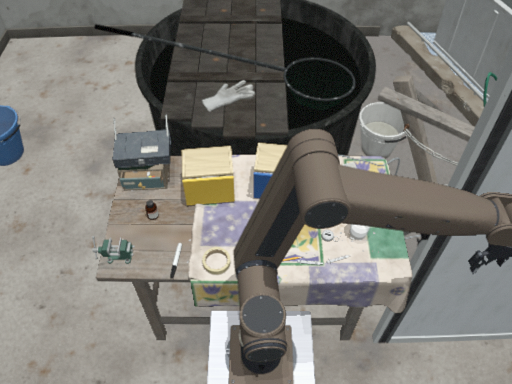

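The side view shows the yellow cupboard at (195,185) and the right part of the blue door at (300,190), with the arm hiding the rest. The bottle is at (118,215) and the beaker at (390,232). The top view shows the blue door's left part at (262,183).

Run:
```python
from h import *
for n in ("side","top"):
    d=np.load(n+"0.npz"); P=d["P"]; hsv=cv2.cvtColor(d["f"],cv2.COLOR_BGR2HSV)
    ok=(d["r"]>0)&(P[...,2]>0.02)&(P[...,2]<.17)&(P[...,0]>.45)&(P[...,0]<1.3)&(abs(P[...,1])<.5)
    for nm,lo,hi in (("blue",100,125),("yellow",18,30)):
        m=ok&(hsv[...,0]>=lo)&(hsv[...,0]<=hi)&(hsv[...,1]>120)
        m=cv2.erode(m.astype(np.uint8),np.ones((2,2)))>0
        k,lab,st,_=cv2.connectedComponentsWithStats(m.astype(np.uint8))
        for i in range(1,k):
            if st[i,4]<60: continue
            q=P[lab==i]; print(n,nm,st[i],q.min(0).round(3),q.max(0).round(3),np.median(q,0).round(3))
            f=q[(q[:,2]<.13)]; a=np.polyfit(f[:,1],f[:,0],1); print("  x=%.3f y+%.3f"%tuple(a))
    # top rows of cupboards and small things
    z=P[...,2]; t=ok|((P[...,0]>.3)&(P[...,0]<1.1)&(z>.012)&(z<.17)&(abs(P[...,1])<.6))
    k,lab,st,ce=cv2.connectedComponentsWithStats(t.astype(np.uint8))
    for i in range(1,k):
        if st[i,4]<25: continue
        q=P[lab==i]; print(n,"blob",st[i],q.min(0).round(3),q.max(0).round(3))
    q=P[t&(z>.14)&(z<.16)&(P[...,0]>.6)]
    for lo,hi in((-.2,.02),(.02,.3)):
        w=q[(q[:,1]>lo)&(q[:,1]<hi)]
        if len(w)>20: print("top",lo,w.min(0).round(3),w.max(0).round(3),cv2.minAreaRect(w[:,:2].astype(np.float32)))
```

```text
side blue [287 173  28  40 673] [ 0.573 -0.151  0.021] [ 0.591 -0.081  0.149] [ 0.582 -0.12   0.081]
  x=0.118 y+0.596
side yellow [ 162  171   64   43 2261] [0.556 0.096 0.02 ] [0.587 0.271 0.153] [0.571 0.191 0.091]
  x=-0.109 y+0.592
side blob [425 127  18  33 269] [ 0.825 -0.6    0.068] [ 0.915 -0.555  0.17 ]
side blob [  78  136   75   92 4625] [0.496 0.334 0.012] [0.806 0.548 0.17 ]
side blob [ 157  150   69  122 4082] [0.3   0.096 0.012] [0.733 0.292 0.155]
side blob [ 284  151   33   66 1244] [ 0.573 -0.169  0.012] [ 0.732 -0.073  0.155]
side blob [321 176  60  45 489] [ 0.551 -0.38   0.012] [ 0.795 -0.191  0.096]
side blob [403 183  25   6  44] [ 0.755 -0.555  0.012] [ 0.803 -0.467  0.021]
side blob [ 471  210   41   64 1897] [ 0.31  -0.6    0.012] [ 0.399 -0.512  0.17 ]
side blob [378 212  30  37 912] [ 0.408 -0.387  0.012] [ 0.489 -0.312  0.086]
side blob [  28  228   59   37 1140] [0.318 0.433 0.012] [0.379 0.579 0.082]
side blob [342 239  15  11 127] [ 0.408 -0.257  0.012] [ 0.449 -0.219  0.025]
side blob [134 249  16  22 101] [0.3   0.277 0.012] [0.393 0.297 0.019]
side
[... 1056 characters left out ...]
7 -0.318  0.09 ]
top blob [322 230  12  11 102] [ 0.409 -0.26   0.012] [ 0.451 -0.221  0.027]
top blob [ 92 236  43  25 570] [0.323 0.432 0.012] [0.379 0.576 0.085]
top blob [415 236  32  28 610] [ 0.31  -0.6    0.012] [ 0.399 -0.515  0.17 ]
top blob [172 243  10  24  66] [0.302 0.273 0.012] [0.395 0.296 0.021]
top blob [203 247  27  20 181] [0.3   0.103 0.012] [0.378 0.192 0.034]
top -0.2 [ 0.6   -0.098  0.14 ] [0.756 0.02  0.16 ] ((0.6722076535224915, -0.030569307506084442), (0.10363446176052094, 0.15942230820655823), 77.03504943847656)
top 0.02 [0.6   0.023 0.141] [0.736 0.285 0.16 ] ((0.6677306294441223, 0.15455111861228943), (0.13615866005420685, 0.2586333155632019), 1.7074140310287476)
```

Run:
```python
from h import *
for n in ("side","top"):
    P=np.load(n+"0.npz")["P"].reshape(-1,3)
    q=P[(P[:,0]>0)&(P[:,0]<.7)&(P[:,1]<-.38)&(P[:,1]>-.85)&(P[:,2]>.1)&(P[:,2]<.5)]
    for x in np.arange(0,.7,.05):
        w=q[(q[:,0]>=x)&(q[:,0]<x+.05)]
        if len(w)>5: print(n,round(x,2),len(w),"y",w[:,1].min().round(2),w[:,1].max().round(2),"z",w[:,2].min().round(2),w[:,2].max().round(2))
s=get_state(); M=R.from_quat(s["tcp_rot"]).as_matrix(); p=s["eef_pos"]
a=np.arctan(.118); nn=np.array([np.cos(a),-np.sin(a),0]); t=np.array([np.sin(a),np.cos(a),0])
H0=np.array([.599,.022,.148]); pr=H0-.155*t; pr[2]=.11; pre=pr-.05*nn
pre[2]=.20
print(pr,pre,"shift mm",(M.T@(pre-p)*1000).round(), "via",(M.T@(np.array([.36,-.40,.231])-p)*1000).round(), M.round(3))
```

```text
side 0.3 2546 y -0.6 -0.51 z 0.1 0.41
side 0.35 264 y -0.54 -0.51 z 0.1 0.43
side 0.65 40 y -0.72 -0.7 z 0.24 0.27
top 0.05 16 y -0.57 -0.54 z 0.48 0.5
top 0.1 652 y -0.67 -0.53 z 0.24 0.5
top 0.15 268 y -0.72 -0.58 z 0.24 0.5
top 0.2 7 y -0.62 -0.62 z 0.49 0.5
top 0.3 2182 y -0.76 -0.51 z 0.1 0.5
top 0.35 61 y -0.55 -0.54 z 0.39 0.5
top 0.65 102 y -0.76 -0.71 z 0.24 0.28
[ 0.58083602 -0.13193203  0.11      ] [ 0.53118053 -0.12607268  0.2       ] shift mm [ 484. -422.   31.] via [ 251. -199.   -0.] [[ 0.97   0.244 -0.   ]
 [ 0.244 -0.97   0.002]
 [ 0.    -0.002 -1.   ]]
```

A solid wall edge (x 0.30–0.40, y < −0.51) stands between the start pose and the work, so I pull in radially first.

```bash
python3 -m crank '[[[0,-45,0],0,255],[[0,-90,0],0,255],[[0,-135,0],0,255],[[0,-180,0],0,255],[[0,-215,0],0,255],[[48,-225,0],0,255],[[98,-232,0],0,255],[[148,-240,0],0,255],[[186,-260,0],0,255],[[186,-260,0],0,255]]'
```

```text
time: 1.1
eef_pos: [0.2847, -0.3536, 0.2308]
tcp_rot: [0.992, 0.126, 0.0, -0.001]
contact_force: [-0.1, -0.0, 0.1]
opening: 0.001
finger_force: 0.0
```

```bash
python3 -m crank '[[[40,-22,0],0,255],[[80,-43,0],3,255],[[120,-65,0],8,255],[[160,-87,0],13,255],[[200,-108,0],18,255],[[235,-128,0],21,255],[[265,-144,0],21,255],[[295,-160,0],21,255],[[295,-160,30],21,255],[[295,-160,30],21,255]]'
python3 - <<'E'
from h import *
for n in ("side","top","wrist"):
    c=read_camera(n); P=cloud(c); np.savez(n+"1.npz",P=P,f=c["frame"],r=c["range_z"]); cv2.imwrite(f"pics/{n}1.png",c["frame"])
    hsv=cv2.cvtColor(c["frame"],cv2.COLOR_BGR2HSV)
    m=(P[...,2]>.015)&(P[...,2]<.155)&(P[...,0]>.5)&(P[...,0]<.7)&(abs(P[...,1])<.25)&(hsv[...,0]>=100)&(hsv[...,0]<=125)&(hsv[...,1]>120)
    q=P[m]; f=q[(q[:,2]<.13)]
    if len(f)>30: print(n,len(q),q.min(0).round(3),q.max(0).round(3),np.polyfit(f[:,1],f[:,0],1).round(4),np.percentile(q[:,1],[1,99]).round(3))
E
```

```text
time: 2.1
eef_pos: [0.5265, -0.1285, 0.1968]
tcp_rot: [0.998, -0.059, -0.004, -0.001]
contact_force: [-0.1, -0.1, -0.1]
opening: 0.002
finger_force: 0.0
side 369 [ 0.574 -0.151  0.015] [0.601 0.024 0.151] [0.1024 0.5942] [-0.148  0.019]
top 471 [ 0.575 -0.15   0.015] [ 0.598 -0.044  0.152] [0.1149 0.5969] [-0.15  -0.051]
```

View pics/wrist1.png

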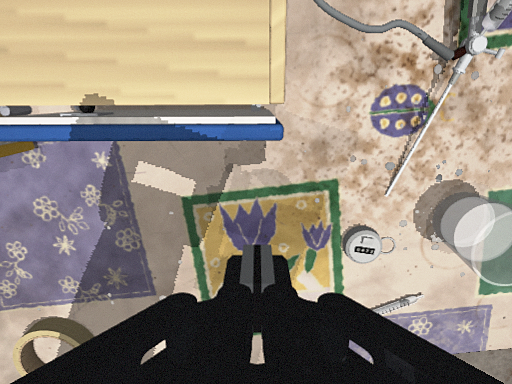

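View pics/top1.png

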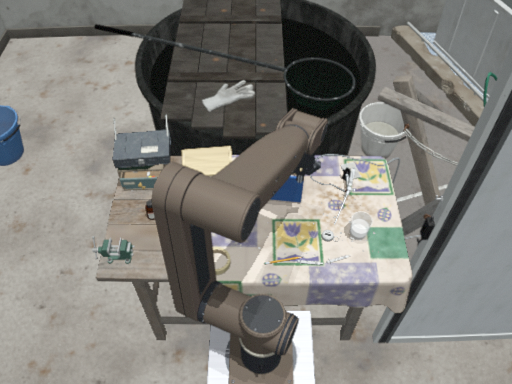

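The wrist view shows the door's top edge along row ~130, with its free corner at (283,130) and square to the tool. The fingers are at (258,260), and the tally counter (363,245) and beaker (475,230) are clear to the right. The top view shows the arm clear of everything. Next I get the precise edge position from the wrist depth.

Run:
```python
from h import *
d=np.load("wrist1.npz");P=d["P"];hsv=cv2.cvtColor(d["f"],cv2.COLOR_BGR2HSV)
s=get_state();M=R.from_quat(s["tcp_rot"]).as_matrix();p=s["eef_pos"]
m=(hsv[...,0]>=100)&(hsv[...,0]<=125)&(hsv[...,1]>120)&(P[...,2]>.135)&(P[...,2]<.16);m[:115]=0;m[145:]=0
q=P[m];print(len(q),q.min(0),q.max(0),np.median(q[:,2]))
for lo in np.arange(-.16,.03,.02):
    w=q[(q[:,1]>=lo)&(q[:,1]<lo+.02)]
    if len(w)>4: print(lo.round(2),np.percentile(w[:,0],[3,97]).round(4))
t=(q-p)@M*1000; print("tool frame",t.min(0).round(1),t.max(0).round(1),p,M.round(3).tolist())
```

```text
4491 [ 0.5786709  -0.15153991  0.13590401] [0.60671376 0.0176013  0.15043283] 0.14798728825152055
-0.16 [0.5792 0.588 ]
-0.14 [0.5808 0.5898]
-0.12 [0.5825 0.5921]
-0.1 [0.5849 0.5944]
-0.08 [0.5874 0.5969]
-0.06 [0.5897 0.5992]
-0.04 [0.5921 0.6016]
-0.02 [0.5945 0.6041]
-0.0 [0.5968 0.606 ]
tool frame [  51.1 -155.5   51.1] [61.5 14.1 65.6] [ 0.5283722  -0.13051102  0.20157036] [[0.993, -0.121, -0.0], [-0.121, -0.993, -0.0], [-0.0, 0.0, -1.0]]
```

```bash
python3 -m crank '[[[0,-8,45],0,255],[[0,-8,90],0,255],[[20,-8,92],0,255],[[32,-8,92],0,255],[[36,-8,92],0,255],[[38,-8,92],0,255],[[38,-8,92],0,255]]'
```

```text
time: 2.95
eef_pos: [0.5685, -0.127, 0.1112]
tcp_rot: [0.998, -0.06, 0.001, 0.001]
contact_force: [-0.6, -0.1, 0.3]
opening: 0.002
finger_force: 0.0
```

```bash
python3 -m crank '[[[1,0,0],0,255],[[2,0,0],0,255],[[3,0,0],0,255],[[3,0,0],0,255]]'; python3 -m crank '[[[1,0,0],0,255],[[2,0,0],0,255],[[2,0,0],0,255]]'
```

```text
time: 3.35
eef_pos: [0.57, -0.1266, 0.1094]
tcp_rot: [0.998, -0.06, -0.001, -0.0]
contact_force: [-3.0, -0.1, 1.4]
opening: 0.003
finger_force: 1.1
time: 3.65
eef_pos: [0.5721, -0.127, 0.1093]
tcp_rot: [0.998, -0.06, -0.001, 0.0]
contact_force: [-3.8, -0.0, 2.7]
opening: -0.0
finger_force: 2.2
```

```bash
python3 -m crank '[[[1,0,0],0,255],[[2,0,0],0,255],[[2,0,0],0,255]]'; python3 -m crank '[[[1,0,0],0,255],[[1,0,0],0,255]]'
```

```text
time: 3.95
eef_pos: [0.5747, -0.1274, 0.1093]
tcp_rot: [0.998, -0.06, 0.0, 0.0]
contact_force: [-3.1, -1.7, 2.1]
opening: 0.004
finger_force: 1.5
time: 4.15
eef_pos: [0.5752, -0.1275, 0.1093]
tcp_rot: [0.998, -0.06, -0.0, 0.0]
contact_force: [-4.7, -1.6, 2.7]
opening: 0.002
finger_force: 2.2
```

```bash
python3 -m crank '[[[1,0,0],0,255],[[2,0,0],0,255],[[2,0,0],0,255]]'
```

```text
time: 4.45
eef_pos: [0.5753, -0.1275, 0.1092]
tcp_rot: [0.998, -0.059, -0.003, -0.0]
contact_force: [-11.3, -1.2, 7.0]
opening: -0.001
finger_force: 5.5
```

Stop felt. Back away well clear, then wait.

```bash
python3 -m crank '[[[-30,0,0],0,255],[[-75,0,0],0,255],[[-115,0,0],0,255],[[-130,0,0],0,255],[[-130,0,0],0,255],[[-130,0,0],0,255],[[-130,0,0],0,255],[[-130,0,0],0,255],[[-130,0,0],0,255],[[-130,0,0],0,255]]'; python3 -m crank '[[[0,0,-45],0,255],[[0,0,-85],0,255],[[0,0,-85],0,255],[[0,0,-85],0,255],[[0,0,-85],0,255]]'
python3 - <<'E'
from h import *
for n in ("top","wrist"):
    c=read_camera(n); P=cloud(c); cv2.imwrite(f"pics/{n}2.png",c["frame"])
    hsv=cv2.cvtColor(c["frame"],cv2.COLOR_BGR2HSV)
    m=(P[...,2]>.138)&(P[...,2]<.156)&(P[...,0]>.4)&(P[...,0]<.7)&(abs(P[...,1])<.25)&(hsv[...,0]>=100)&(hsv[...,0]<=125)&(hsv[...,1]>100)
    q=P[m]
    if len(q)>20: print(n,len(q),cv2.minAreaRect((q[:,:2]*1000).astype(np.float32)),cv2.boxPoints(cv2.minAreaRect((q[:,:2]*1000).astype(np.float32))).round(0).tolist())
s=get_state();print(s["eef_pos"],R.from_quat(s["tcp_rot"]).as_matrix().round(3).tolist())
E
```

```text
time: 5.45
eef_pos: [0.4487, -0.112, 0.1092]
tcp_rot: [0.998, -0.06, 0.0, -0.0]
contact_force: [-0.9, 0.0, 0.7]
opening: -0.003
finger_force: 0.0
time: 5.95
eef_pos: [0.4476, -0.1116, 0.193]
tcp_rot: [0.998, -0.06, -0.001, -0.0]
contact_force: [-0.1, -0.4, 0.6]
opening: 0.0
finger_force: 0.0
wrist 4969 ((543.9717407226562, -55.390525817871094), (147.76876831054688, 9.970207214355469), 54.83029556274414) [[497.0, -113.0], [505.0, -119.0], [591.0, 2.0], [582.0, 8.0]]
[ 0.4473583  -0.11152649  0.1925197 ] [[0.993, -0.119, -0.003], [-0.119, -0.993, 0.002], [-0.003, -0.001, -1.0]]
```

View pics/wrist2.png

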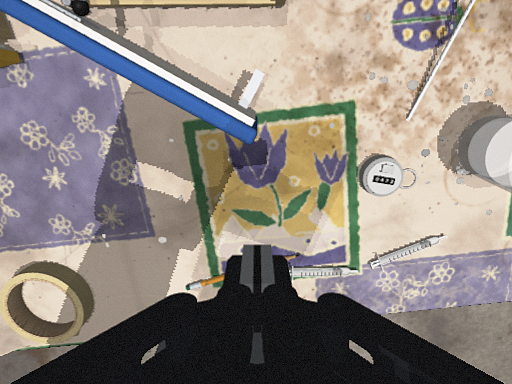

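The door is ajar at about 0.5 rad, with its free edge at wrist pixel (255,130) and the tongue at (255,88). I go over the door and down into the gap behind it.

```bash
python3 -m crank '[[[45,-7,0],0,255],[[90,-14,0],0,255],[[114,-18,0],0,255],[[114,-18,0],0,255],[[114,-18,30],0,255],[[114,-18,60],0,255],[[114,-18,85],0,255],[[114,-18,85],0,255]]'
python3 - <<'E'
from h import *
s=get_state();p=s["eef_pos"];M=R.from_quat(s["tcp_rot"]).as_matrix();print(p)
a=.1187;t=np.array([np.sin(a),np.cos(a),0]);n=np.array([np.cos(a),-np.sin(a),0]);H=np.array([.612,.023,p[2]])
for th in np.arange(.5,1.66,.1):
    C=H+.125*(-t*np.cos(th)-n*np.sin(th))+.014*(n*np.cos(th)-t*np.sin(th))
    print(th.round(1),(M.T@(C-p)*1000).round(),C.round(3))
E
```

```text
time: 6.85
eef_pos: [0.5591, -0.1064, 0.1038]
tcp_rot: [0.998, -0.06, -0.006, -0.002]
contact_force: [-0.7, 0.7, 0.3]
opening: 0.003
finger_force: 0.0
[ 0.55909133 -0.1063597   0.10378825]
0.5 [-10. -18.   0.] [ 0.551 -0.087  0.104]
0.6 [-22. -24.   0.] [ 0.54  -0.08   0.104]
0.7 [-33. -30.   0.] [ 0.53  -0.073  0.104]
0.8 [-43. -38.   1.] [ 0.521 -0.064  0.104]
0.9 [-52. -46.   1.] [ 0.513 -0.054  0.104]
1.0 [-60. -55.   1.] [ 0.506 -0.044  0.104]
1.1 [-68. -65.   1.] [ 0.499 -0.033  0.104]
1.2 [-74. -76.   1.] [ 0.494 -0.022  0.104]
1.3 [-80. -88.   1.] [ 0.491 -0.01   0.104]
1.4 [ -84. -100.    1.] [0.488 0.003 0.104]
1.5 [ -87. -112.    1.] [0.486 0.015 0.104]
1.6 [ -88. -124.    1.] [0.486 0.028 0.104]
```

```bash
python3 -m crank '[[[-10,-18,0],0,255],[[-22,-24,0],0,255],[[-33,-30,0],0,255],[[-43,-38,0],0,255],[[-52,-46,0],0,255],[[-60,-55,0],0,255],[[-60,-55,0],0,255]]'; python3 -m crank '[[[-8,-10,0],0,255],[[-14,-21,0],0,255],[[-20,-33,0],0,255],[[-24,-45,0],0,255],[[-27,-54,0],0,255],[[-28,-60,0],0,255],[[-28,-64,0],0,255],[[-28,-64,0],0,255]]'
python3 - <<'E'
from h import *
for n in ("top","wrist"):
    c=read_camera(n); P=cloud(c); cv2.imwrite(f"pics/{n}3.png",c["frame"])
E
```

```text
time: 7.55
eef_pos: [0.5094, -0.0446, 0.1092]
tcp_rot: [0.998, -0.059, -0.0, -0.0]
contact_force: [-0.9, -0.5, -1.1]
opening: -0.0
finger_force: 0.0
time: 8.35
eef_pos: [0.4906, 0.0214, 0.1093]
tcp_rot: [0.998, -0.059, -0.0, -0.0]
contact_force: [0.2, 0.0, 0.7]
opening: -0.002
finger_force: 0.0
```

View pics/wrist3.png

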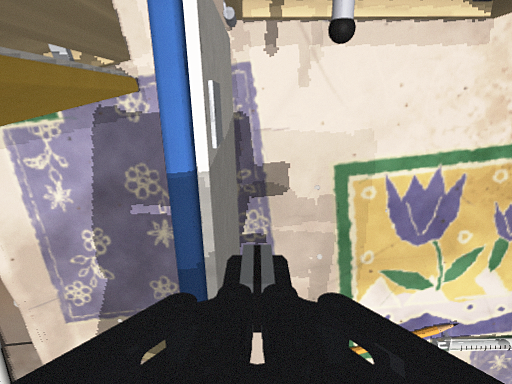

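The door stands about parallel to the tool's x axis (blue top edge from (170,0) to (190,290)), so it is square or close to it. Now I back off to the right and lift.

```bash
python3 -m crank '[[[0,10,0],0,255],[[0,30,0],0,255],[[0,50,0],0,255],[[0,50,-40],0,255],[[0,50,-80],0,255],[[0,50,-110],0,255],[[0,50,-110],0,255],[[0,50,-110],0,255],[[0,50,-110],0,255]]'
python3 - <<'E'
from h import *
c=read_camera("wrist"); P=cloud(c); cv2.imwrite("pics/wrist4.png",c["frame"])
hsv=cv2.cvtColor(c["frame"],cv2.COLOR_BGR2HSV)
m=(P[...,2]>.138)&(P[...,2]<.156)&(P[...,0]>.4)&(P[...,0]<.7)&(abs(P[...,1])<.25)&(hsv[...,0]>=100)&(hsv[...,0]<=125)&(hsv[...,1]>100)
q=(P[m][:,:2]*1000).astype(np.float32); vx,vy,_,_=cv2.fitLine(q,cv2.DIST_HUBER,0,.01,.01).ravel()
d=np.array([-abs(vx),vy*-np.sign(vx)]); a=.1187
print(len(q),d,"theta",np.arctan2(-(d@[np.cos(a),-np.sin(a)]),-(d@[np.sin(a),np.cos(a)]))%6.283)
for n in("side","top"):
    P=cloud(read_camera(n))
    for nm,x0,x1,y0,y1 in(("tally",.38,.48,-.28,-.2),("beaker",.38,.5,-.4,-.3),("bottle",.48,.56,.35,.43)):
        w=P[(P[...,0]>x0)&(P[...,0]<x1)&(P[...,1]>y0)&(P[...,1]<y1)&(P[...,2]>.012)&(P[...,2]<.1)]
        if len(w): print(n,nm,w.min(0).round(3),w.max(0).round(3))
E
```

```text
time: 9.35
eef_pos: [0.4835, -0.029, 0.2177]
tcp_rot: [0.998, -0.06, -0.001, -0.0]
contact_force: [0.4, -0.8, -1.0]
opening: 0.002
finger_force: 0.0
4049 [-0.9956712  0.0929452] theta 1.545175869342564
side tally [ 0.409 -0.256  0.012] [ 0.449 -0.219  0.025]
side beaker [ 0.405 -0.386  0.012] [ 0.487 -0.313  0.088]
top tally [ 0.409 -0.261  0.012] [ 0.45  -0.221  0.028]
top beaker [ 0.406 -0.39   0.012] [ 0.487 -0.316  0.092]
top bottle [0.53  0.383 0.074] [0.537 0.401 0.08 ]
```

```bash
python3 -c "
from plant import ctrl
print(ctrl.sign_off())"
```

```text
the job is handed in; nothing more can be done
None
```

The blue door was pressed, sprang ajar and was pushed open to about 1.55 rad (89°). The yellow cupboard was never approached, the beaker and tally counter measured unmoved, the arm never came near the bottle, and the job is handed in (no verdict was returned).

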